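# Feed a bush through the hood flap and seat it on the datum stop

## Task

With the pusher, slide the bush that stands in the lane of the camera measuring station in through the hanging flap until it seats on the stop screw inside, and hold it there a moment with a steady push of about 10 N without ramming it, because over 20 N spoils the stop's setting. Then draw the pusher out so that the flap falls fully shut behind the bush, and lay the pusher flat on the bench or its mat, clear of the station. Do not touch the bush with the fingers, and leave the other things on the bench where they are.

Things in the scene. Friction and masses are not known exactly. Their poses are not given: they have to be found in the camera images.
- station: Camera measuring station, fixed: aluminium plate 350 x 90 x 12 mm (x -180 to 170) with an open lane leading into a clear hood. Origin: bench level, on the lane's centre line, straight below the flap's pin. x points along the lane inwards (the way to push), z up. Lane floor at z 12 mm. Place and yaw differ each time.
- lane_start (a point): Lane floor, centre, where the guide rails begin (station x -170 mm, z 12 mm). The two steel rails run from here to x 120 mm, 48 mm apart inside (inner faces at y +-24), 8 mm wide and high, tops at z 20 mm.
- hood_mouth (a point): Lane floor, centre, in the mouth of the hood (station x 0, z 12 mm). Posts at y +-26 to +-42 mm, lintel underside at z 76 mm. The hood goes on to x 155 mm, 84 mm wide, roof at z 84 to 88 mm; the camera on it (at x 92 mm) reaches z 187 mm.
- flap (a joint): Angle of the steel check flap hanging in the mouth, rad: 0 shut (upright), grows as the lower edge swings inwards (station +x), at most 1.45; it cannot swing outwards. 46 mm wide, 3 mm thick, 50 g, with a weak closing spring (0.006 N m shut, 0.015 open). It rides on the bush, then on the pusher, and falls shut once nothing is under it.
- flap_edge (a point): Middle of the flap's round lower edge, 50 mm below its hinge pin (pin: station x 0, z 66 mm), 4 mm above the lane floor when shut.
- bush: The workpiece: steel flanged bush, 0.25 kg, standing flange down in the open lane 50 to 110 mm before the flap. Flange diameter 46 mm, 10 mm thick; barrel 39 mm; height 32 mm; bore 24 mm. Origin: centre of its underside. Play to each rail 1 mm. The flap can fall shut behind it once its origin is past station x 70 mm; seated it is at x 87 to 102 mm.
- datum_stop: Dark stop block at the lane's far end, in the hood, 46 x 26 mm (wide, high), near face at station x 142 mm. Origin: lower middle of that face, axes as station. A rigid stop screw, 8 mm, round tip, on the centre line 5.5 mm above the lane floor, stands 17 to 32 mm out of it towards the flap: set anew each time and not measured, so feel for it. The flange seats on its tip.
- pusher: Loose hand pusher, 0.17 kg: straight aluminium bar 205 mm long, 24 wide, 20 high, and a black upright grip 22 mm (along) x 24 mm (across) up to 62 mm above the underside. Origin: underside below the grip's middle; x along the bar to the nose; tail at x -25 mm. Lies on the mat on the robot's side of the lane. Balance point about 45 mm ahead of the grip.
- pusher_nose (a point): Centre of the pusher's flat nose face, 180 mm ahead of its origin, 10 mm above its underside. The bar fits between the rails; keep the fingertips over 10 mm above its underside so that they pass above the rails.
- spare_bush: Bystander: another bush of the same shape, standing on the bench beyond the lane. Leave it.
- ring_gauge: Bystander: steel ring, 56 mm outside, 16 mm high, lying beyond the lane.
- caliper: Bystander: digital caliper, about 200 x 50 mm, 12 mm thick, lying on the mat.
- meter: Bystander: blue hand-held meter 150 x 62 x 28 mm, lying on its back.
- screwdriver: Bystander: screwdriver with orange handle, 170 mm long, 26 mm thick, lying beyond the lane.
- plug_gauge: Bystander: steel plug gauge, 120 mm long, 22 mm thick, lying beyond the hood.
- bench_mat: Thin black rubber mat fixed on the bench on the robot's side, 210 x 720 mm, 2 mm thick (origin: centre of its underside).
Things that resemble listed ones, but are neither listed nor needed, are in the scene too. What is shaped like the bush but black or yellow is not meant.

How it is judged:
By the outcome, as a careful person would: the job done as asked, in the order asked, and still so for the second after the job is handed in, with the robot touching nothing.
It also fails if it takes over 67 s, if anything falls off the work surface, if the arm or the gripper's body presses on something with over 40 N, if the wrist force passes 120 N, or if a joint passes its speed limit or range.

## Robot

A 7-joint arm with a two-finger parallel gripper is mounted at the origin on the work surface. World frame = base frame: x ahead of the robot, y to its left, z up, the work surface at z = 0. Lengths are in m, angles in rad, forces in N, time in s.
With the tool pointing down it reaches from about 0.425 to 0.925 m from the base axis. Payload 6.8 kg.
Tool frame: the origin (TCP) lies midway between the tips of the shut fingers; the grasp point (between the pads) lies 19 mm behind it; z points along the fingers, y is the line along which they close (so a half turn about z gives the same grasp; the last joint's range is limited). The gripper opens to 88 mm and grips with 3 to 60 N. Pads are 20 mm wide; open, the fingers measure 115 mm over their backs; the gripper's body (75 mm by 178 mm) begins 61 mm behind the grasp point.
Start: joints at [1.114, 0.477, 0.022, 1.555, -0.011, 1.109, -0.083], TCP at [0.231, -0.634, 0.223] pointing down, gripper open.
Joint ranges: [-2.96, 2.96], [-0.34, 2.1], [-1.41, 1.46], [0.24, 2.44], [-1.37, 4.51], [0.17, 1.92], [-2.96, 2.96]. Speed limits (rad/s): [2.39, 2.39, 3.14, 3.14, 3.14, 3.14, 3.14].

## Interface

Orientations are given as [roll, pitch, yaw] about the fixed x, y, z axes, in that order (R = Rz(yaw) Ry(pitch) Rx(roll)).
In Python, from rig import move_ptp, move_linear, set_joints, grip, sleep, solve_ik, observe, grab_frame, Unreachable, close_job gives the robot as it stands. Calls block until the motion is done:
- move_ptp(position, orientation): joint-space move of the TCP to a pose.
- move_linear(position, rot=None, feed=0.15): straight line of the TCP; rot=None keeps the orientation; feed is the mean speed in m/s.
- set_joints(angles): joint-space move.
- grip(opening, newtons=None): opening from 0.0 (shut) to 1.0 (fully open); newtons is the grip in N (None keeps the last); returns when the fingers have stopped.
- sleep(seconds).
- solve_ik(position, orientation): joint angles nearest the present ones, or None.
- observe(): the state.
- grab_frame(name): name is "scene" or "top" or "wrist"; returns a dict with "image" (480x640x3 uint8, blue, green, red), "depth" (480x640 float32, m along the optical axis (not along the pixel's ray), 0 where there is no reading), "intrinsics" (3x3 intrinsics, pixels), "R" (3x3) and "t" (3): a world point X has camera coordinates R X + t. Camera axes: x right, y down, z forward; pixel columns grow to the right and rows downward; lengths in m; the calibration is good to about 2 mm. A picture is of the moment at which its call begins.
A pose or a line that the arm cannot do raises Unreachable and nothing moves.
- close_job(): hands the job in; it is judged then, once.
The state is a dict: "time": time; "q": joint angles; "qd": joint speeds; "tau": joint torques, N m; "eef_pos": TCP position; "ee_rot": TCP orientation; "ft_force": force on the tool from outside, world axes, zero at the start; "ft_torque": the same for the moment, N m; "grip_width": opening from 0.0 (shut) to 1.0 (fully open); "gripper_force": force on a finger pad.
Only numpy, scipy, OpenCV 4.12 (cv2) and the standard library are available. Lean on these libraries where they do the work, as an engineer would, in place of code of your own. Each camera call takes 0.05 s, during which the arm holds its last target. There are 200 camera calls.

## Working session

There is one attempt and no reset: what is moved stays moved. The work goes in short steps, each a Python script; the robot and the scene stay as the last script left them, time stands still between calls to the robot, and variables do not carry over. Pictures are saved under pics/ and viewed, at most 10 in all, crops included, and the job is handed in when it is done.

```bash
ls; mkdir -p pics; python3 - <<'E'
from rig import *
import cv2,numpy as np
for n in("scene","top"):
    f=grab_frame(n); cv2.imwrite(f"pics/{n}0.png",f["image"]); np.savez(f"pics/{n}0.npz",**f)
    print(n,f["R"].round(3).tolist(),f["t"].round(3),f["intrinsics"].round(1).tolist())
o=observe();print(o["time"],o["ee_rot"],o["eef_pos"],o["ft_force"])
E
```

```text
pics
scene [[0.567, 0.824, 0.008], [0.579, -0.392, -0.715], [-0.586, 0.41, -0.699]] [-0.384 -0.229  1.168] [[470.2, 0.0, 325.1], [0.0, 470.2, 239.4], [0.0, 0.0, 1.0]]
top [[0.0, -1.0, 0.008], [-0.984, -0.002, -0.178], [0.178, -0.008, -0.984]] [0.073 0.578 0.878] [[490.5, 0.0, 310.7], [0.0, 490.5, 243.6], [0.0, 0.0, 1.0]]
0.1 [-3.13996694e+00  1.22140308e-04  3.48874254e-01] [ 0.23053519 -0.63385679  0.22178225] [-0.27160567  1.18119965 -0.32611179]
```

View pics/top0.png

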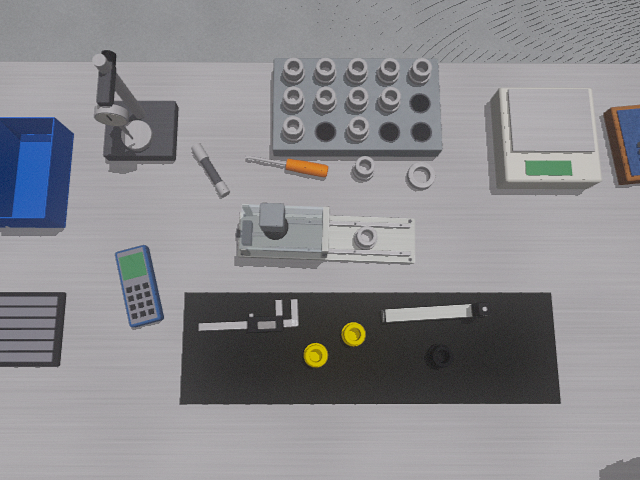

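View pics/scene0.png

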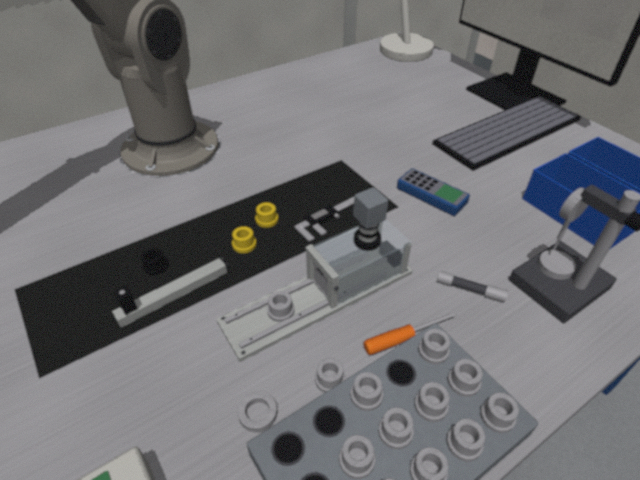

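The top view shows the lane running left into the hood: plate right end at (415,240), bush at (367,238), flap at about (327,235). The pusher is on the mat with its grip at (483,310) and nose at (384,316). The scene view agrees.

```bash
cat > h.py <<'E'
import numpy as np,cv2
def cloud(f):
    d=f["depth"];K=f["intrinsics"];v,u=np.indices(d.shape)
    P=np.stack([(u-K[0,2])/K[0,0]*d,(v-K[1,2])/K[1,1]*d,d],-1)
    W=(P-f["t"])@f["R"]; W[d==0]=np.nan
    return W
def px2w(f,u,v,z):
    r=np.linalg.inv(f["intrinsics"])@[u,v,1]@f["R"] if 0 else f["R"].T@(np.linalg.inv(f["intrinsics"])@[u,v,1])
    c=-f["R"].T@f["t"]; return c+r*(z-c[2])/r[2]
E
python3 - <<'E'
from h import *
f=dict(np.load("pics/top0.npz"));W=cloud(f)
def box(u0,u1,v0,v1,z0,z1):
    w=W[v0:v1,u0:u1].reshape(-1,3);w=w[(w[:,2]>z0)&(w[:,2]<z1)];return w
for nm,a in dict(mat=(190,240,340,400,-1,1),bench=(440,480,200,280,-1,1),bar=(375,500,295,330,.014,.030),grip=(465,500,295,330,.05,.08),plate=(225,425,200,270,.007,.016),rails=(330,425,200,270,.017,.026),bush=(350,385,220,255,.035,.06),hood=(230,335,200,270,.075,.1)).items():
    w=box(*a)
    r=cv2.minAreaRect(w[:,:2].astype(np.float32)*1000)
    print(nm,len(w),np.median(w,0).round(4),w.min(0).round(3),w.max(0).round(3),[np.round(x,1) for x in r])
for n,u,v,z in[("plate corners",416,218,.012),("",414,263,.012),("noseL",384,310,.022),("noseR",384,322,.022),("grip",484,310,.064),("bush",367,238,.044)]: print(n,px2w(f,u,v,z).round(4))
E
cat >> /dev/null; python3 -c "
import cv2;i=cv2.imread('pics/top0.png')[195:335,225:505];cv2.imwrite('pics/c1.png',cv2.resize(i,(800,400),interpolation=cv2.INTER_CUBIC))"
```

```text
mat 2982 [0.3434 0.256  0.0027] [ 0.288  0.208 -0.003] [0.398 0.305 0.009] [array([343.1, 256.4]), array([112.2,  94.8]), np.float64(1.7)]
bench 3182 [ 0.5957 -0.226   0.0009] [ 0.516 -0.27  -0.005] [ 0.679 -0.183  0.007] [array([ 597.3, -226.6]), array([ 81.5, 166. ]), np.float64(87.4)]
bar 1155 [ 0.4489 -0.1492  0.0229] [ 0.434 -0.269  0.014] [ 0.466 -0.063  0.03 ] [array([ 450.7, -165.8]), array([ 24.2, 205.3]), np.float64(3.5)]
grip 192 [ 0.455  -0.2408  0.0644] [ 0.444 -0.255  0.05 ] [ 0.468 -0.232  0.068] [array([ 455.6, -243.1]), array([23.9, 22.8]), np.float64(3.0)]
plate 2900 [ 0.5904 -0.048   0.0127] [ 0.548 -0.134  0.007] [0.649 0.218 0.016] [array([598.7,  42.2]), array([350.3,  91. ]), np.float64(88.1)]
rails 873 [ 0.5928 -0.0379  0.0207] [ 0.554 -0.125  0.017] [0.634 0.035 0.026] [array([593. , -44.3]), array([161.1,  76.6]), np.float64(87.8)]
bush 226 [ 0.5961 -0.0341  0.0445] [ 0.576 -0.052  0.035] [ 0.614 -0.014  0.049] [array([595.5, -33.7]), array([37.9, 37.2]), np.float64(17.3)]
hood 3259 [0.5933 0.106  0.0888] [0.556 0.04  0.075] [0.646 0.204 0.1  ] [array([601.2, 122.3]), array([162.1,  85.6]), np.float64(88.1)]
plate corners [ 0.6375 -0.1376  0.012 ]
 [ 0.5467 -0.1302  0.012 ]
noseL [ 0.4545 -0.0672  0.022 ]
noseR [ 0.4318 -0.0666  0.022 ]
grip [ 0.4528 -0.2439  0.064 ]
bush [ 0.5904 -0.0347  0.044 ]
```

View pics/c1.png

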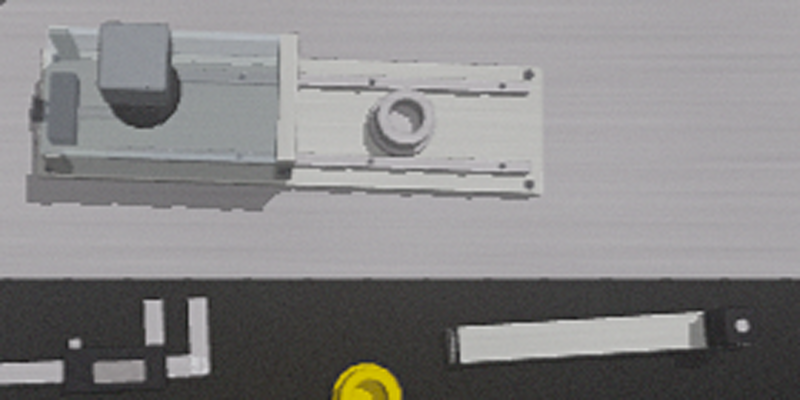

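The crop confirms the layout: the bush sits between the rails, the flap is behind the lintel, and the bar is parallel to within about 5°. All the fits match the given sizes (plate 350x91, bar 205x24). I'm taking the pusher by its grip now, with the fingers closing along the bar.

```bash
cat >> h.py <<'E'
YS=np.deg2rad(88.1);D=np.array([np.cos(YS),np.sin(YS),0]);L=np.array([-D[1],D[0],0])
O=np.array([.5989,.0472,0])
def S(x,y,z): return O+x*D+y*L+np.array([0,0,z])   # station -> world
ORI=[np.pi,0,YS-np.pi/2]
PG=np.array([.4554,-.2432,0]);ORG=[np.pi,0,np.deg2rad(3.5)]
TZ=.026  # TCP above pusher underside
E
python3 - <<'E'
from h import *
from rig import *
move_ptp(PG+[0,0,.13],ORG)
move_linear(PG+[0,0,.002+TZ],feed=.12)
o=observe();print(o["time"],o["eef_pos"],o["ft_force"])
grip(0.0,60)
o=observe();print(o["time"],o["grip_width"],o["gripper_force"],o["ft_force"])
move_linear(PG+[0,0,.10],feed=.12)
o=observe();print(o["time"],o["grip_width"],o["gripper_force"],o["ft_force"],o["ft_torque"])
for n in("wrist","scene"):
  f=grab_frame(n);np.savez(f"pics/{n}1.npz",**f);cv2.imwrite(f"pics/{n}1.png",f["image"])
W=cloud(f)
E
```

```text
2.7833 [ 0.45590174 -0.24344687  0.02855887] [-0.09120141 -0.27323982  0.22914417]
3.8083 0.2488192921977517 59.9998676776886 [0.00286671 0.18430077 0.17945049]
4.5583 0.24562790135118096 59.99934911727905 [-0.48293532 -0.28600223 -1.82712909] [-0.04734707  0.00358839  0.01663699]
```

View pics/scene1.png

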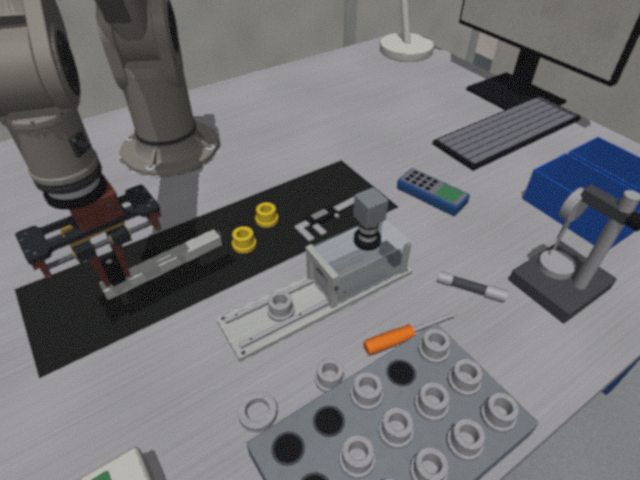

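View pics/wrist1.png

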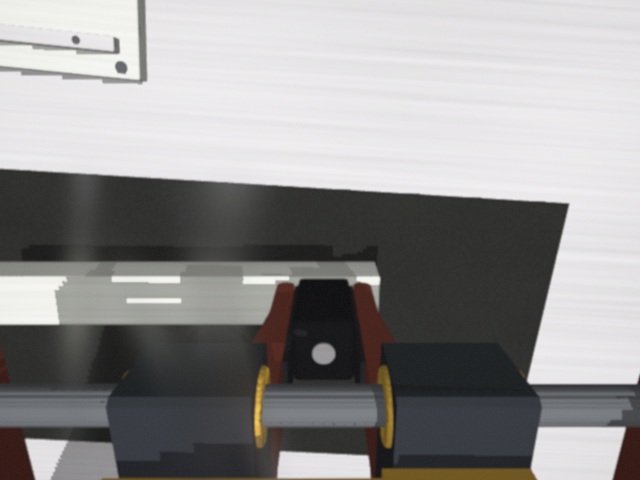

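The pusher is held squarely: grip block at wrist pixel (323,330) between the fingers, bar roughly level in the scene view from (105,290) to (220,240). I'll move it over the lane behind the bush and measure the bar's tilt and nose.

```bash
python3 - <<'E'
from h import *
from rig import *
move_linear(S(-.310,0,.055+TZ),rot=ORI,feed=.25)
o=observe();print(o["time"],o["eef_pos"],S(-.310,0,.055+TZ),o["ft_force"])
f=grab_frame("top");np.savez("pics/top2.npz",**f);cv2.imwrite("pics/top2.png",f["image"])
W=cloud(f).reshape(-1,3);s=(W-O)@np.array([D,L,[0,0,1]]).T
m=(s[:,0]>-.34)&(s[:,0]<-.10)&(abs(s[:,1])<.04)&(s[:,2]>.05)&(s[:,2]<.1)
b=s[m];n=b[b[:,0]>-.27]
print(len(n),"xmax",np.sort(b[:,0])[[-20,-1]],"y/x fit",np.polyfit(n[:,0]+.2,n[:,1],1),"z/x",np.polyfit(n[:,0]+.2,n[:,2],1),n[:,1].min(),n[:,1].max())
E
```

```text
5.35 [ 0.58691669 -0.26248207  0.08002208] [ 0.58862189 -0.26262957  0.081     ] [-0.91466788  0.33660148 -1.25445637]
1019 xmax [-0.12920279 -0.12858548] y/x fit [-0.00341772  0.00348338] z/x [-0.00400061  0.07331876] -0.0101768089137298 0.014444682701679139
```

```bash
python3 - <<'E'
from h import *
from rig import *
def ff(): 
    o=observe();F=o["ft_force"];return o["time"],((o["eef_pos"]-O)@D).round(4),(F@D).round(2),(F@L).round(2),F[2].round(2),o["eef_pos"][2].round(4)
Y=-.002;Z=.0145+TZ
move_linear(S(-.310,Y,Z),feed=.08);sleep(.2);print(ff())
move_linear(S(-.286,Y,Z),feed=.06);print(ff())
for x in(-.27,-.21,-.16,-.124):
    move_linear(S(x,Y,Z),feed=.05);print(ff())
sleep(.2);print(ff())
f=grab_frame("scene");cv2.imwrite("pics/scene3.png",f["image"][180:400,180:450].repeat(2,0).repeat(2,1))
E
```

```text
(6.2583, np.float64(-0.3101), np.float64(0.79), np.float64(-0.63), np.float64(-1.85), np.float64(0.041))
(6.8083, np.float64(-0.2855), np.float64(0.45), np.float64(-0.61), np.float64(-2.5), np.float64(0.0406))
(7.275, np.float64(-0.2692), np.float64(-0.94), np.float64(0.23), np.float64(-1.94), np.float64(0.0405))
(8.625, np.float64(-0.2098), np.float64(0.0), np.float64(0.94), np.float64(-1.16), np.float64(0.0404))
(9.775, np.float64(-0.1598), np.float64(0.23), np.float64(0.35), np.float64(-1.68), np.float64(0.0405))
(10.6417, np.float64(-0.1235), np.float64(-0.18), np.float64(-0.81), np.float64(-3.85), np.float64(0.0403))
(10.8417, np.float64(-0.1241), np.float64(1.42), np.float64(-0.02), np.float64(-3.65), np.float64(0.0404))
```

View pics/scene3.png

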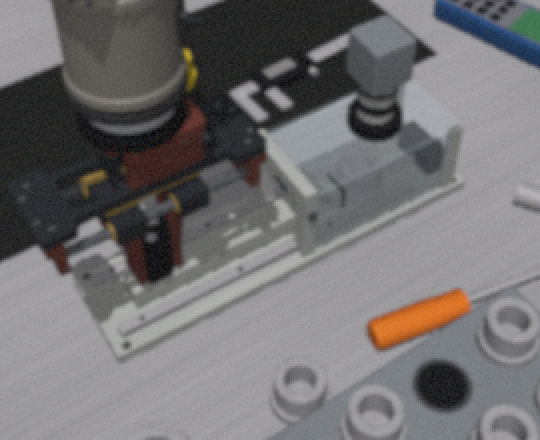

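The bush is gone from the open lane, the flap is tilted inwards (around (340,190) in the crop), and the bar is in the mouth. Next I'll feel for the stop in small steps.

```bash
cat >> h.py <<'E'
def fx(n=5):
    from rig import observe,sleep
    a=[]
    for _ in range(n): sleep(.01);o=observe();a.append(o["ft_force"])
    a=np.mean(a,0);return -(a@D),o,a
E
python3 - <<'E'
from h import *
from rig import *
Y=-.002;Z=.0145+TZ
b=fx(10)[0];print("base",b)
x=-.124;log=[];st=.0006
while x<-.090:
    x+=st;move_linear(S(x,Y,Z),feed=.015)
    f,o,a=fx(4);log.append((round(x,5),round(f-b,1)))
    if f-b>9: break
    st=.0006 if f-b<3.0 else .0002
print(o["time"],log[::4],log[-8:],a.round(2))
sleep(.3);print(fx(10)[0]-b,observe()["time"])
E
```

```text
base -0.21630615644567872
20.0417 [(-0.1234, np.float64(0.6)), (-0.121, np.float64(2.2)), (-0.1186, np.float64(1.7)), (-0.1162, np.float64(1.7)), (-0.1138, np.float64(1.8)), (-0.1118, np.float64(5.7)), (-0.111, np.float64(6.5)), (-0.1102, np.float64(8.3))] [(-0.111, np.float64(6.5)), (-0.1108, np.float64(7.2)), (-0.1106, np.float64(7.0)), (-0.1104, np.float64(7.6)), (-0.1102, np.float64(8.3)), (-0.11, np.float64(8.8)), (-0.1098, np.float64(8.7)), (-0.1096, np.float64(9.3))] [-0.72 -9.06  1.34]
9.196869946372617 20.425
```

Contact is at nose x ≈ 69 mm, so the bush origin is at about 92 mm, inside the seat range. I'll firm up slightly, hold, and draw out.

```bash
python3 - <<'E'
from h import *
from rig import *
Y=-.002;Z=.0145+TZ;b=-.22
for x in(-.1093,-.1090): move_linear(S(x,Y,Z),feed=.01)
for _ in range(4): sleep(.35);f,o,a=fx(5);print(o["time"],(f-b).round(2),a.round(2))
move_linear(S(-.114,Y,Z),feed=.02)
move_linear(S(-.305,Y,Z),feed=.09)
f,o,a=fx();print(o["time"],a.round(2))
move_linear(S(-.305,Y,.06+TZ),feed=.12)
for n in("scene","top"):
    f=grab_frame(n);np.savez(f"pics/{n}4.npz",**f)
    if n=="scene":cv2.imwrite("pics/scene4.png",cv2.resize(f["image"][170:350,200:440],(800,600),interpolation=cv2.INTER_CUBIC))
E
```

```text
21.3167 10.27 [ -1.06 -10.02   0.93]
21.7083 10.03 [-1.06 -9.78  1.23]
22.1 10.03 [-0.82 -9.79  0.66]
22.4917 10.33 [ -1.2  -10.07   1.2 ]
25.2083 [ 0.04  0.29 -1.77]
```

View pics/scene4.png

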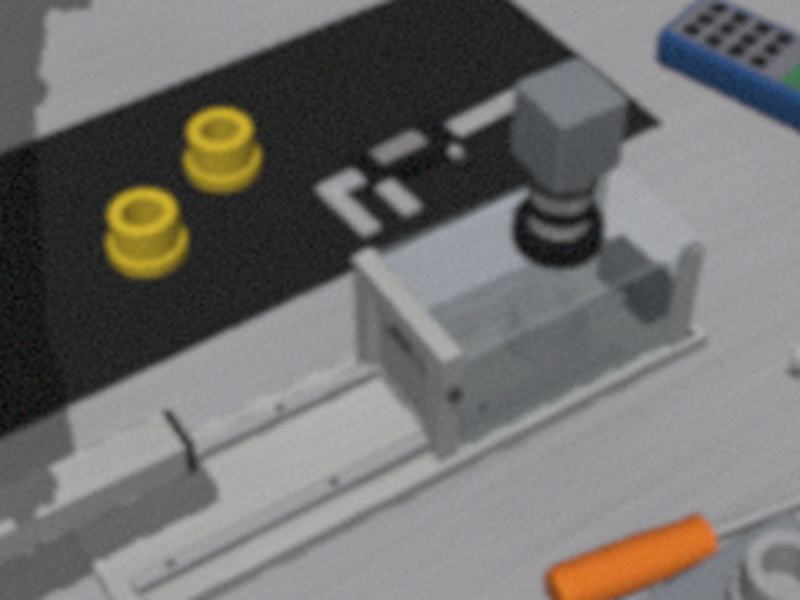

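The flap looks shut and the nose is clear at (190,440) in the crop. The bush should be under the camera lens, so I'll enhance that area.

```bash
python3 - <<'E'
from h import *
out=[]
for n,g in(("scene4","scene0"),("top4","top0")):
    f=dict(np.load(f"pics/{n}.npz"));f0=dict(np.load(f"pics/{g}.npz"))
    def pr(p): c=f["R"]@p+f["t"];q=f["intrinsics"]@c;return q[:2]/q[2]
    c=pr(S(.092,0,.028));print(n,c,[pr(S(x,0,.014)).round() for x in(0,.069,.115,.142)])
    u,v=c.astype(int);s=slice(v-40,v+40),slice(u-50,u+50)
    for h in(f0,f):
        i=h["image"][s].astype(float);i=np.clip((i-60)*1.6,0,255).astype(np.uint8)
        out.append(cv2.resize(i,(400,300),interpolation=cv2.INTER_CUBIC))
cv2.imwrite("pics/cmp.png",np.vstack([np.hstack(out[:2]),np.hstack(out[2:])]))
E
```

```text
scene4 [364.81650803 264.2177393 ] [array([322., 290.]), array([354., 274.]), array([374., 264.]), array([386., 259.])]
top4 [276.84512208 233.55963262] [array([324., 237.]), array([289., 235.]), array([266., 235.]), array([252., 234.])]
```

View pics/cmp.png

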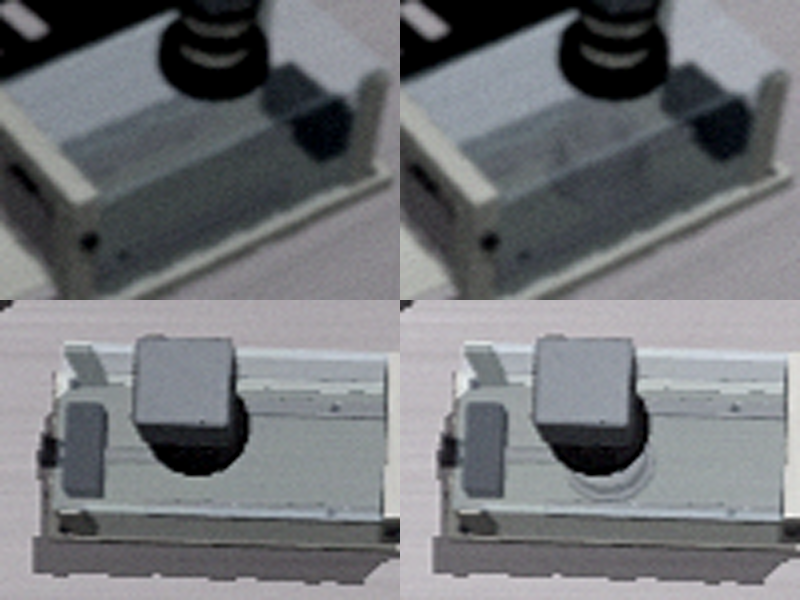

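The bush now shows under the lens (bottom right crop, flange around (612,480)), in front of the stop. The flap looks the same as its shut state in the first picture. Now I'll lay the pusher back on the mat.

```bash
python3 - <<'E'
from h import *
from rig import *
move_linear(PG+[0,0,.06+TZ],rot=ORG,feed=.2)
move_linear(PG+[0,0,.0035+TZ],feed=.08)
sleep(.2);print(fx()[2].round(2),observe()["eef_pos"])
move_linear(PG+[0,0,.0022+TZ],feed=.02);print(fx()[2].round(2))
grip(1.0,20);sleep(.2)
move_linear(PG+[0,0,.16],feed=.15)
move_ptp([.3,-.55,.25],ORG)
o=observe();print(o["time"],o["ft_force"].round(2))
f=grab_frame("top");cv2.imwrite("pics/top5.png",f["image"])
W=cloud(f);w=W[295:330,375:510].reshape(-1,3);w=w[(w[:,2]>.014)&(w[:,2]<.03)]
print([np.round(x,1) for x in cv2.minAreaRect(w[:,:2].astype(np.float32)*1000)],np.polyfit(w[:,1],w[:,2],1))
E
```

```text
[-0.    0.02 -2.43] [ 0.45561384 -0.24335811  0.02982744]
[ 0.18  0.19 -2.21]
31.7333 [ 0.13  0.58 -0.35]
[array([ 450.7, -163.7]), array([ 24.1, 203.1]), np.float64(3.6)] [-0.00197959  0.02262101]
```

View pics/top5.png

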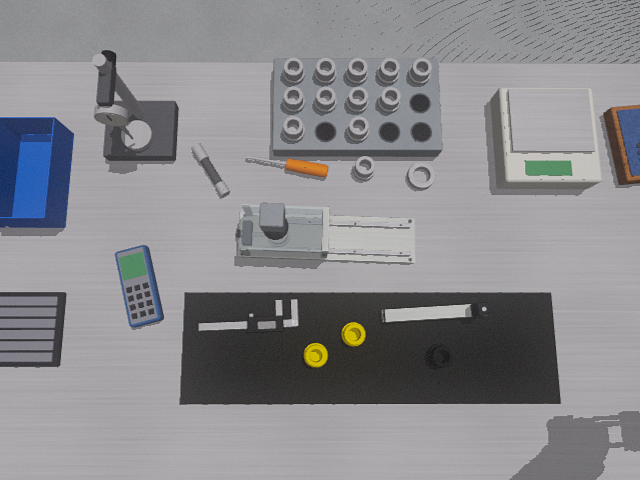

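The pusher lies flat on the mat from (383,315) to (487,310). The bush is in the hood at about (279,237), and everything else is where it was. Handing in.

```bash
python3 -c "
from rig import *
print(close_job())"
```

```text
the job is handed in; nothing more can be done
None
```

I handed the job in at about 32 s: the bush is seated on the stop screw (held at about 10 N for over a second), the flap looks shut in the camera views, and the pusher lies flat on the mat, clear of the station.

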